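# Clear the particle-sizing bench

## Task

Clear the bench after the measuring run: stand both used open beakers upright in the steel wash tub, stand both capped sample jars upright in the grey four-bay rack, one jar to a bay, and lay the scoop flat, trough upward and lengthwise, in the shallow instrument tray. Set each thing down on the floor of its place rather than dropping it, and leave the wash bottle and the timer where they are.

Things in the scene. Friction and masses are not known exactly. Their poses are not given: they have to be found in the camera images.
- beaker_a: White plastic laboratory beaker, open at the top, empty and used, standing upright on the bench. 70 mm tall, body 49 to 50 mm across, rim flaring to 53 mm in the top 4 mm, with a small spout and blue marks; wall 2.5 mm, stiff, about 45 g. Origin: centre of the underside, z up. The two beakers are alike and interchangeable.
- beaker_b: White plastic laboratory beaker, open at the top, empty and used, standing upright on the bench. 70 mm tall, body 49 to 50 mm across, rim flaring to 53 mm in the top 4 mm, with a small spout and blue marks; wall 2.5 mm, stiff, about 45 g. Origin: centre of the underside, z up. The two beakers are alike and interchangeable.
- jar_a: Capped sample jar, standing upright on the bench: round amber glass body 40 mm across and 40 mm high, short neck, white screw cap 39 mm across from 46 to 64 mm height (overall height 64 mm), about 110 g. Origin: centre of the underside, z up. The two jars are alike and interchangeable.
- jar_b: Capped sample jar, standing upright on the bench: round amber glass body 40 mm across and 40 mm high, short neck, white screw cap 39 mm across from 46 to 64 mm height (overall height 64 mm), about 110 g. Origin: centre of the underside, z up. The two jars are alike and interchangeable.
- scoop: Bare aluminium powder scoop lying flat, trough upward. 150 mm long along its x axis, 34 mm wide, about 70 g. The straight handle, 14 mm wide (y) and 14 mm high, runs from x = -75 to 0 mm; the 18 mm high trough from x = +13 to +75 mm. Grip it across the handle, at about x = -15 mm; balance point near x = -5 mm. Origin: middle of its length, on the underside; z up.
- wash_tub: Plain stainless steel tub, one undivided pan with a wire handle at each short end, fixed to the bench. 140 mm (its x) by 190 mm (its y), 40 mm high, 43 mm over the rolled rim, which overhangs by 4 mm. Walls and floor 4 mm: inside 132 by 182 mm, inner floor 4 mm above the origin. Handles reach 111 mm from the centre along y. Origin: centre of the underside, z up.
- jar_rack: Light-grey plastic sample rack, 144 by 144 mm and 28 mm high, divided by a cross of slightly lower walls (24.4 mm high) into four square bays of 66 mm, fixed to the bench. Walls and floor 4 mm; bay centres at x = +-35, y = +-35 mm; bay floor 4 mm above the origin. Origin: centre of the underside, z up. Empty at the start.
- scoop_tray: Shallow aluminium instrument tray with a grey liner, 105 mm (its x) by 205 mm (its y), 18 mm high, fixed to the bench. Walls 4 mm, inside 97 by 197 mm; liner top 7 mm above the origin. Origin: centre of the underside, z up. Empty at the start.
- wash_bottle: Bystander: round white squeeze wash bottle with a blue cap and bent spout, 60 mm across, 124 mm high to the top of the cap, about 155 mm with the spout, loose. Origin: centre of the underside, z up.
- timer: Bystander: flat grey bench timer with a display and three keys, 62 by 72 mm, 18 mm high, loose on the bench. Origin: centre of the underside, z up.

How it is judged:
By the outcome, as a careful person would: the job done as asked, in the order asked, and still so for the second after the job is handed in, with the robot touching nothing.
It also fails if it takes over 120 s, if anything falls off the work surface, if the arm or the gripper's body presses on something with over 40 N, if the wrist force passes 120 N, or if a joint passes its speed limit or range.

## Robot

A 6-joint arm with a two-finger parallel gripper is mounted at the origin on the work surface. World frame = base frame: x ahead of the robot, y to its left, z up, the work surface at z = 0. Lengths are in m, angles in degrees, forces in N, time in s.
With the tool pointing down it reaches from about 0.4 to 0.825 m from the base axis. Payload 7 kg.
Tool frame: the origin (TCP) lies on the centre line of the jaws, within the pads' length; the fingertips stand 8 mm ahead of it and the grasp point (between the pads) lies 11 mm behind it; z points along the fingers, y is the line along which they close (so a half turn about z gives the same grasp; the last joint's range is limited). The gripper opens to 88 mm and grips with 3 to 60 N. Pads are 19 mm wide; open, the fingers measure 130 mm over their backs; the gripper's body (78 mm by 193 mm) begins 47 mm behind the grasp point.
Start: joints at [93.054, 20.546, 0.682, 0, -70.136, -16.507], TCP at [0.157, 0.656, 0.235] pointing down, gripper open.
Joint ranges: [-176.03, 176.03], [-82.01, 121.73], [-58.28, 71.71], [-173.87, 95.51], [-174.79, -0.11], [-173.66, 173.66]. Speed limits (degrees/s): [136.94, 136.94, 172.46, 180, 180, 180].

## Interface

Orientations are given as [roll, pitch, yaw] about the fixed x, y, z axes, in that order (R = Rz(yaw) Ry(pitch) Rx(roll)).
In Python, from plant import r gives the robot as it stands.
- The arm moves only by the tool carry_out, never from a script. Its argument "targets" is a list of rows, each a list of 6 numbers: the shift along the tool's x, y, z scaled (see below), then the turn, a rotation vector about the tool's x, y, z scaled (see below). A call has 1 to 5 rows; each row shifts and turns the commanded pose from where the row before left it, along the tool's axes as they then stand; what a row does not reach is not made up. The controller multiplies each number of a shift by 0.5 m and each number of a turn by 60 degrees. A row lasts 1/8 s, in which the tool goes at most 62.5 mm and 10.7 degrees, less where a joint would pass 70% of its speed; a pose out of reach is approached as far as the arm can. A call with a number of a shift or a turn outside -1 to 1 is refused whole. A call with a gripper value outside its range is refused whole. "hand" is the opening, from 0 (shut) to 1 (fully open), set as the call begins (left out, the last holds). The fingers move at their own pace and stop on an object; "squeeze" is the grip in N (left out, the last holds). Time passes only in rows, so rows that do not move let the fingers close. It gives the time, the measured TCP pose, the force, the opening and the grip force at its end, in the units of the state.
- r.get_state(): the state, without advancing time (a new reading comes with each control period).
- r.capture(name): name is "side" or "top" or "wrist"; returns the picture (420x560x3 uint8, red, green, blue); there is no depth.
- r.camera_info(name): a dict with "K" (3x3 intrinsics, pixels), "eye" and "attitude" of the camera in the world. Camera axes: x right, y down, z forward; pixel columns grow to the right and rows downward; lengths in m; the calibration is good to about 2 mm. A picture is of the moment at which its call begins: read the wrist's pose just before it. camera_info takes no time and is no camera call; for the wrist camera it gives the pose at the moment of the call.
- r.close_job(): hands the job in; it is judged then, once.
The state is a dict: "time_s": time; "joints": joint angles; "qd": joint speeds; "joint_torque": joint torques, N m; "tcp_pos": TCP position; "eef_rot": TCP orientation; "contact_force": force on the tool from outside, world axes, zero at the start; "moment": the same for the moment, N m; "gripper_width": finger opening in m; "gripper_force": force on a finger pad.
Only numpy, scipy, OpenCV 4.12 (cv2) and the standard library are available. Lean on these libraries where they do the work, as an engineer would, in place of code of your own. Each camera call takes 0.05 s, during which the arm holds its last target. There are 200 camera calls.

## Working session

There is one attempt and no reset: what is moved stays moved. The work goes in short steps, Python scripts to look and compute and a tool call to move; the robot and the scene stay as the last step left them, time stands still between calls to the robot, and variables do not carry over. Pictures are saved under pics/ and viewed, at most 14 in all, crops included, and the job is handed in when it is done.

Besides the shell and the picture viewer there is one more tool, called after ">>>" by a JSON object that holds its "op" and its "data". carry_out: Moves the arm, as the interface text tells. Its arguments: {"type":"object","properties":{"targets":{"type":"array","items":{"type":"array","items":{"type":"number","minimum":-1,"maximum":1}}},"hand":{"type":"number"},"squeeze":{"type":"number"}},"required":["targets"]}

```bash
ls; mkdir -p pics
python3 - <<'E'
from plant import r
import cv2,json
s=r.get_state();print(s)
for n in("top","side","wrist"):
    i=r.camera_info(n);print(n,i)
    cv2.imwrite(f"pics/{n}0.png",r.capture(n)[:,:,::-1])
E
```

```text
pics
{'time_s': 0.0, 'joints': array([ 9.30541272e+01,  2.05897978e+01,  6.32619692e-01, -1.71132021e-02,
       -7.01360333e+01, -1.65072836e+01]), 'qd': array([ 0.10097798, -0.04981833,  0.07512809,  0.06610144, -0.03087479,
       -0.05648444]), 'joint_torque': array([ 1.87737322e-03, -5.82724893e+01,  2.93054867e+01,  6.99725121e+00,
        6.98770760e-03, -1.58933394e-04]), 'tcp_pos': array([0.1569677 , 0.65600088, 0.23364185]), 'eef_rot': array([ 1.79906059e+02, -1.10625078e-02, -1.34589753e+01]), 'contact_force': array([-0.14101835, -0.50143863,  0.12992611]), 'moment': array([-0.02085926,  0.00081628, -0.00394664]), 'gripper_force': 0.0, 'gripper_width': 0.08771507914944407}
top {'K': array([[388.61585409,   0.        , 281.03625998],
       [  0.        , 388.61585409, 212.66393819],
       [  0.        ,   0.        ,   1.        ]]), 'eye': array([0.5087822 , 0.01522048, 0.94537681]), 'attitude': array([-178.8720001 ,   -1.68345041,  -89.10534284])}
side {'K': array([[517.53039217,   0.        , 284.20975039],
       [  0.        , 517.53039217, 217.33929888],
       [  0.        ,   0.        ,   1.        ]]), 'eye': array([ 0.47817887, -0.71127775,  0.92527518]), 'attitude': array([-1.40413015e+02, -9.15397749e-02, -4.67773175e+00])}
wrist {'K': array([[313.43439509,   0.        , 276.60890964],
       [  0.        , 313.43439509, 209.39754708],
       [  0.        ,   0.        ,   1.        ]]), 'eye': array([0.23988761, 0.63579624, 0.38295498]), 'attitude': array([ 1.62254678e+02, -1.41238110e-01, -1.03514521e+02])}
```

View pics/top0.png

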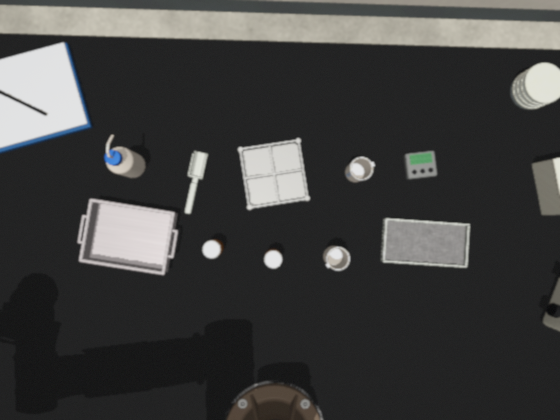

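View pics/side0.png

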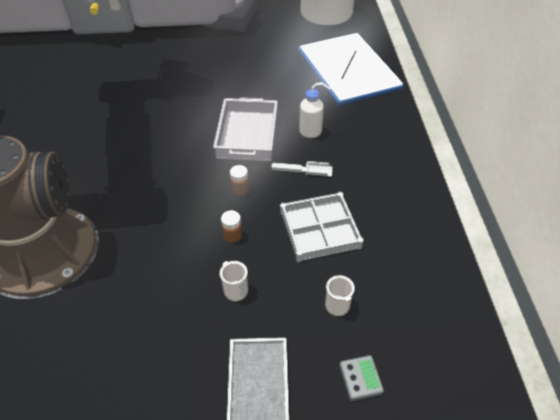

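The top and side views show every item. The tub, rack, tray, two beakers, two jars and the scoop are in the top view at about (128,237), (274,174), (426,243), (360,170)/(337,258), (212,249)/(273,259) and (197,182). I'll enlarge both views for pixel readings.

Run:
```python
import cv2
t=cv2.imread("pics/top0.png")[130:285,75:475];cv2.imwrite("pics/tc.png",cv2.resize(t,None,fx=2,fy=2,interpolation=cv2.INTER_CUBIC))
s=cv2.imread("pics/side0.png")[90:420,205:375];a=s[:165];b=s[165:]
m=cv2.hconcat([a,b]);cv2.imwrite("pics/sc.png",cv2.resize(m,None,fx=2.35,fy=2.35,interpolation=cv2.INTER_CUBIC))
```

```text
(no output)
```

View pics/tc.png

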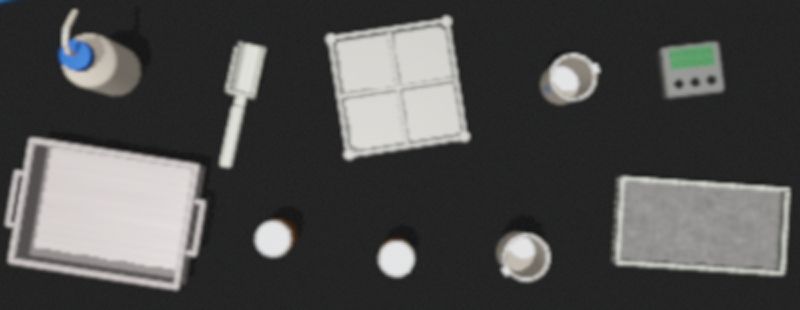

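View pics/sc.png

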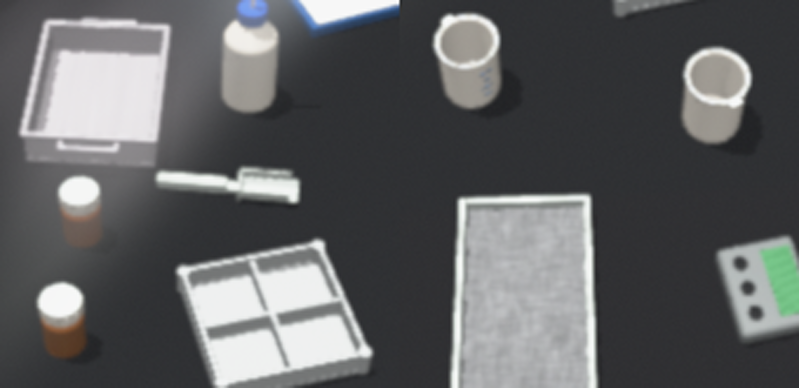

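The enlarged views give tub, rack and tray rim corners, cap and rim centres, and scoop ends. In the top crop the caps are at (273,239)/(396,258), the rims at (525,257)/(573,76) and the scoop runs (226,165)–(253,43). Next I'll triangulate these.

```bash
cat > h.py <<'E'
import numpy as np, sys
from scipy.spatial.transform import Rotation as Ro
from scipy.optimize import least_squares
from plant import r
def ray(c,uv):
    d=np.linalg.inv(c["K"])@[uv[0],uv[1],1]; return np.array(c["eye"]),Ro.from_euler("xyz",c["attitude"],degrees=True).apply(d/np.linalg.norm(d))
def tri(obs):
    A=np.zeros((3,3));b=np.zeros(3);L=[]
    for c,uv in obs:
        e,d=ray(c,uv);P=np.eye(3)-np.outer(d,d);A+=P;b+=P@e;L.append((e,P))
    X=np.linalg.solve(A,b);return X,max(np.linalg.norm(P@(X-e)) for e,P in L)
def onz(c,uv,z):
    e,d=ray(c,uv);return e+d*(z-e[2])/d[2]
def proj(c,X):
    p=c["K"]@Ro.from_euler("xyz",c["attitude"],degrees=True).inv().apply(np.array(X)-c["eye"]);return p[:2]/p[2]
def plan(x,y,z,yaw=None,n=None):
    """rows (in move units) from the present pose to a tool-down pose"""
    s=r.get_state();p=s["tcp_pos"];R=Ro.from_euler("xyz",s["eef_rot"],degrees=True)
    y0=s["eef_rot"][2];yaw=y0 if yaw is None else yaw
    G=Ro.from_euler("xyz",[180,0,yaw],degrees=True);w=(R.inv()*G).as_rotvec(degrees=True);D=np.array([x,y,z])-p
    n=n or int(max(np.ceil(np.linalg.norm(D)/.055),np.ceil(np.linalg.norm(w)/10),1))
    rows=[]
    for i in range(n):
        rows.append(np.r_[R.inv().apply(D/n)/.5,w/n/60]);R=R*Ro.from_rotvec(w/n,degrees=True)
    print("now",p.round(4),s["eef_rot"].round(2),"n",n);print([[round(float(v),4) for v in q] for q in rows])
E
cat > m.py <<'E'
from h import *
T=r.camera_info("top");S=r.camera_info("side")
t=lambda u,v:(75+u/2-.25,130+v/2-.25)
a=lambda u,v:(205+u/2.35-.3,90+v/2.35-.3)
b=lambda u,v:(205+(u-400)/2.35-.3,255+v/2.35-.3)
P={"tub":[(t(33,138),a(170,26)),(t(203,162),a(158,135)),(t(180,289),a(23,133)),(t(9,263),a(47,22))],
"rack":[(t(331,38),a(319,244)),(t(447,20),a(369,355)),(t(467,136),a(220,385)),(t(348,155),a(182,270))],
"tray":[(t(622,178),b(588,198)),(t(616,266),b(461,201))],
"jarL":[(t(273,239),a(80,190))],"jarR":[(t(396,258),a(62,299))],
"bk1":[(t(525,257),b(468,42))],"bk2":[(t(573,76),b(717,76))],
"scoop":[(t(226,165),a(159,178)),(t(253,43),a(297,188))]}
for k,v in P.items():
    print(k,[(np.round(x,4).tolist(),round(e,4)) for x,e in [tri([(T,p),(S,q)]) for p,q in v]])
for k,c in {"tray":[(622,178),(788,188),(782,273),(616,266)]}.items(): print(k,[onz(T,t(*q),.018).round(4).tolist() for q in c])
print("bottle cap",onz(T,t(76,57),.124),"timer",onz(T,t(692,70),.018))
E
python3 m.py
```

```text
tub [([0.5523, 0.4233, 0.046], np.float64(0.0006)), ([0.5267, 0.2269, 0.0591], np.float64(0.0005)), ([0.3837, 0.252, 0.0495], np.float64(0.0015)), ([0.4098, 0.4489, 0.0409], np.float64(0.0015))]
rack [([0.6764, 0.0871, 0.0308], np.float64(0.0002)), ([0.7021, -0.0498, 0.0261], np.float64(0.0007)), ([0.5626, -0.0752, 0.0298], np.float64(0.0009)), ([0.5386, 0.0648, 0.0298], np.float64(0.0002))]
tray [([0.517, -0.2638, 0.0189], np.float64(0.0001)), ([0.4129, -0.2577, 0.0184], np.float64(0.0017))]
jarL [([0.4427, 0.1451, 0.0672], np.float64(0.0009))]
jarR [([0.4228, 0.0067, 0.0665], np.float64(0.0006))]
bk1 [([0.4259, -0.1389, 0.0696], np.float64(0.0004))]
bk2 [([0.6301, -0.1904, 0.0723], np.float64(0.001))]
scoop [([0.5252, 0.2107, 0.0125], np.float64(0.0002)), ([0.6699, 0.1809, 0.0159], np.float64(0.0011))]
tray [[0.5169, -0.264, 0.018], [0.508, -0.4667, 0.018], [0.4053, -0.46, 0.018], [0.4112, -0.2578, 0.018]]
bottle cap [0.63358119 0.34561846 0.124     ] timer [ 0.64887508 -0.34804659  0.018     ]
```

Run:
```python
from h import *
T=r.camera_info("top")
t=lambda u,v:(75+u/2-.25,130+v/2-.25)
for k,z,c in[("tub",.043,[(33,138),(203,162),(180,289),(9,263)]),("rack",.028,[(331,38),(447,20),(467,136),(348,155)]),("tray",.018,[(622,178),(788,188),(782,273),(616,266)])]:
    q=np.array([onz(T,t(*p),z) for p in c]);e=(q[0]+q[1]-q[2]-q[3]);f=q[0]+q[3]-q[1]-q[2]
    print(k,q.mean(0).round(4),np.degrees(np.arctan2(e[1],e[0])).round(1),np.degrees(np.arctan2(-f[0],f[1])).round(1))
plan(.631,-.190,.235,-99,n=20)
```

```text
tub [0.4673 0.3393 0.043 ] -9.1 -7.6
rack [0.6201 0.0068 0.028 ] 9.9 10.1
tray [ 0.4603 -0.3621  0.018 ] -3.5 -2.1
now [0.157  0.6561 0.2338] [ 1.7993e+02 -1.0000e-02 -1.3460e+01] n 20
[[0.0658, 0.0713, -0.0, 0.0, -0.0001, 0.0713], [0.0709, 0.0662, -0.0, 0.0, -0.0001, 0.0713], [0.0757, 0.0607, -0.0, 0.0, -0.0001, 0.0713], [0.08, 0.0549, -0.0, 0.0, -0.0001, 0.0713], [0.0838, 0.0487, -0.0, 0.0, -0.0001, 0.0713], [0.0872, 0.0424, -0.0001, 0.0, -0.0001, 0.0713], [0.0902, 0.0357, -0.0001, 0.0, -0.0001, 0.0713], [0.0926, 0.0289, -0.0001, 0.0, -0.0001, 0.0713], [0.0945, 0.0219, -0.0001, 0.0, -0.0001, 0.0713], [0.0958, 0.0148, -0.0001, 0.0, -0.0001, 0.0713], [0.0967, 0.0076, -0.0001, 0.0, -0.0001, 0.0713], [0.097, 0.0004, -0.0001, 0.0, -0.0001, 0.0713], [0.0967, -0.0068, -0.0001, 0.0, -0.0001, 0.0713], [0.096, -0.014, -0.0001, 0.0, -0.0001, 0.0713], [0.0947, -0.0212, -0.0001, 0.0, -0.0001, 0.0713], [0.0928, -0.0282, -0.0001, 0.0, -0.0001, 0.0713], [0.0905, -0.035, -0.0001, 0.0, -0.0001, 0.0713], [0.0876, -0.0416, -0.0001, 0.0, -0.0001, 0.0713], [0.0842, -0.0481, -0.0001, 0.0, -0.0001, 0.0713], [0.0804, -0.0542, -0.0001, 0.0, -0.0001, 0.0713]]
```

>>> {"op": "carry_out", "data": {"targets": [[0.066,0.071,0,0,0,0.071],[0.071,0.066,0,0,0,0.071],[0.076,0.061,0,0,0,0.071],[0.08,0.055,0,0,0,0.071],[0.084,0.049,0,0,0,0.071]], "hand": 1}}

```text
time_s: 0.78
tcp_pos: [0.2765, 0.4431, 0.2344]
eef_rot: [180.0, -0.0, -34.9]
contact_force: [0.4, 0.3, 0.5]
gripper_width: 0.088
gripper_force: 0.0
```

>>> {"op": "carry_out", "data": {"targets": [[0.087,0.042,0,0,0,0.071],[0.09,0.036,0,0,0,0.071],[0.093,0.029,0,0,0,0.071],[0.095,0.022,0,0,0,0.071],[0.096,0.015,0,0,0,0.071]]}}

```text
time_s: 1.4
tcp_pos: [0.3955, 0.2316, 0.2347]
eef_rot: [-180.0, 0.0, -56.2]
contact_force: [1.3, 0.4, 0.8]
gripper_width: 0.0878
gripper_force: 0.0
```

>>> {"op": "carry_out", "data": {"targets": [[0.097,0.008,0,0,0,0.071],[0.097,0,0,0,0,0.071],[0.097,-0.007,0,0,0,0.071],[0.096,-0.014,0,0,0,0.071],[0.095,-0.021,0,0,0,0.071]]}}

```text
time_s: 2.02
tcp_pos: [0.515, 0.0201, 0.2346]
eef_rot: [-180.0, 0.0, -77.5]
contact_force: [0.8, 0.7, 0.4]
gripper_width: 0.0877
gripper_force: 0.0
```

>>> {"op": "carry_out", "data": {"targets": [[0.093,-0.028,0,0,0,0.071],[0.09,-0.035,0,0,0,0.071],[0.088,-0.042,0,0,0,0.071],[0.084,-0.048,0,0,0,0.071],[0.08,-0.054,0,0,0,0.071]]}}

```text
time_s: 2.65
tcp_pos: [0.6346, -0.1905, 0.2342]
eef_rot: [180.0, 0.0, -98.8]
contact_force: [0.6, 1.7, 0.4]
gripper_width: 0.0874
gripper_force: 0.0
```

>>> {"op": "carry_out", "data": {"targets": [[0,0.007,0.1,0,0,0],[0,0,0.1,0,0,0],[0,0,0.1,0,0,0],[0,0,0.07,0,0,0],[0,0,0.04,0,0,0]]}}

```text
time_s: 3.28
tcp_pos: [0.6292, -0.1885, 0.0268]
eef_rot: [179.8, -0.0, -98.7]
contact_force: [1.2, 0.2, 0.4]
gripper_width: 0.0879
gripper_force: 0.0
```

>>> {"op": "carry_out", "data": {"targets": [[0,0,0,0,0,0],[0,0,0,0,0,0],[0,0,0,0,0,0],[0,0,0,0,0,0],[0,0,0,0,0,0]], "hand": 0, "squeeze": 12}}

```text
time_s: 3.9
tcp_pos: [0.6309, -0.1886, 0.0303]
eef_rot: [-179.9, 0.0, -98.6]
contact_force: [-0.6, 0.9, 2.9]
gripper_width: 0.0504
gripper_force: 11.2
```

>>> {"op": "carry_out", "data": {"targets": [[0,0,-0.04,0,0,0],[0,0,-0.08,0,0,0],[0,0,-0.08,0,0,0],[0,0,-0.04,0,0,0],[0,0,0,0,0,0]]}}

```text
time_s: 4.53
tcp_pos: [0.6317, -0.1886, 0.1518]
eef_rot: [-179.8, 0.0, -98.6]
contact_force: [-0.4, 0.2, -1.3]
gripper_width: 0.0507
gripper_force: 11.3
```

Run:
```python
from h import *
import cv2
plan(.469,.3825,.15,-98.6,n=12)
plan(.469,.3825,.0335,-98.6,n=12)
cv2.imwrite("pics/w1.png",cv2.hconcat([cv2.resize(r.capture(n)[:,:,::-1],(400,300)) for n in("wrist","side")]))
```

```text
now [ 0.6317 -0.1886  0.1518] [-1.7977e+02  2.0000e-02 -9.8650e+01] n 12
[[-0.09, 0.0411, 0.0002, -0.0003, 0.0, -0.0001], [-0.09, 0.0411, 0.0002, -0.0003, 0.0, -0.0001], [-0.09, 0.0411, 0.0002, -0.0003, 0.0, -0.0001], [-0.09, 0.0411, 0.0002, -0.0003, 0.0, -0.0001], [-0.09, 0.0411, 0.0002, -0.0003, 0.0, -0.0001], [-0.09, 0.0411, 0.0002, -0.0003, 0.0, -0.0001], [-0.09, 0.0411, 0.0002, -0.0003, 0.0, -0.0001], [-0.09, 0.0411, 0.0002, -0.0003, 0.0, -0.0001], [-0.09, 0.0411, 0.0003, -0.0003, 0.0, -0.0001], [-0.0901, 0.0411, 0.0003, -0.0003, 0.0, -0.0001], [-0.0901, 0.0411, 0.0003, -0.0003, 0.0, -0.0001], [-0.0901, 0.0411, 0.0003, -0.0003, 0.0, -0.0001]]
now [ 0.6317 -0.1886  0.1518] [-1.7977e+02  2.0000e-02 -9.8650e+01] n 12
[[-0.09, 0.0412, 0.0196, -0.0003, 0.0, -0.0001], [-0.09, 0.0412, 0.0196, -0.0003, 0.0, -0.0001], [-0.09, 0.0412, 0.0196, -0.0003, 0.0, -0.0001], [-0.09, 0.0412, 0.0196, -0.0003, 0.0, -0.0001], [-0.09, 0.0411, 0.0196, -0.0003, 0.0, -0.0001], [-0.09, 0.0411, 0.0196, -0.0003, 0.0, -0.0001], [-0.09, 0.0411, 0.0196, -0.0003, 0.0, -0.0001], [-0.09, 0.0411, 0.0197, -0.0003, 0.0, -0.0001], [-0.09, 0.0411, 0.0197, -0.0003, 0.0, -0.0001], [-0.09, 0.0411, 0.0197, -0.0003, 0.0, -0.0001], [-0.0901, 0.0411, 0.0197, -0.0003, 0.0, -0.0001], [-0.0901, 0.0411, 0.0197, -0.0003, 0.0, -0.0001]]
```

View pics/w1.png

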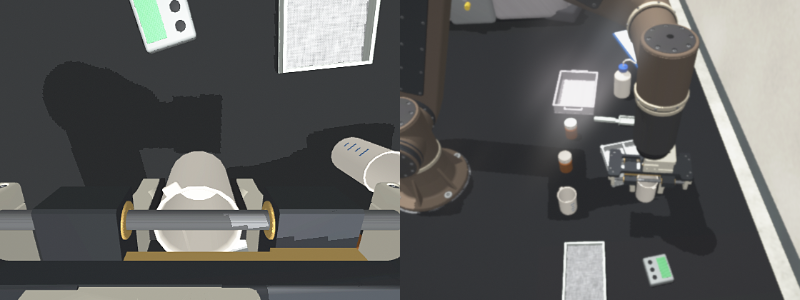

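The wrist view shows the beaker held upright between the pads, rim at about (200,215). The arm is well clear of everything in the side view.

>>> {"op": "carry_out", "data": {"targets": [[-0.06,0.027,0,0,0,0],[-0.09,0.041,0,0,0,0],[-0.1,0.046,0,0,0,0],[-0.1,0.046,0,0,0,0],[-0.1,0.046,0,0,0,0]]}}

```text
time_s: 5.25
tcp_pos: [0.5613, 0.0507, 0.1481]
eef_rot: [179.9, -0.1, -98.7]
contact_force: [-0.6, -0.6, 0.1]
gripper_width: 0.0502
gripper_force: 11.3
```

>>> {"op": "carry_out", "data": {"targets": [[-0.1,0.046,0,0,0,0],[-0.1,0.046,0,0,0,0],[-0.1,0.046,0,0,0,0],[-0.1,0.046,0,0,0,0],[-0.1,0.046,0,0,0,0]]}}

```text
time_s: 5.88
tcp_pos: [0.4853, 0.315, 0.1482]
eef_rot: [179.9, -0.1, -98.6]
contact_force: [1.2, -0.3, -1.1]
gripper_width: 0.0503
gripper_force: 11.3
```

>>> {"op": "carry_out", "data": {"targets": [[-0.08,0.037,0,0,0,0],[-0.05,0.02,0,0,0,0],[0,0,0,0,0,0],[0,0,0,0,0,0]]}}

```text
time_s: 6.38
tcp_pos: [0.4681, 0.3815, 0.1488]
eef_rot: [180.0, -0.1, -98.7]
contact_force: [0.9, 0.0, 0.0]
gripper_width: 0.05
gripper_force: 11.3
```

>>> {"op": "carry_out", "data": {"targets": [[0,0,0.07,0,0,0],[0,0,0.08,0,0,0],[0,0,0.06,0,0,0],[0,0,0.016,0,0,0],[0,0,0,0,0,0]]}}

```text
time_s: 7.0
tcp_pos: [0.4687, 0.3817, 0.0368]
eef_rot: [180.0, -0.0, -98.7]
contact_force: [0.1, 0.5, 0.4]
gripper_width: 0.0505
gripper_force: 11.5
```

>>> {"op": "carry_out", "data": {"targets": [[0,0,0.002,0,0,0],[0,0,0.002,0,0,0],[0,0,0,0,0,0],[0,0,0,0,0,0]]}}

```text
time_s: 7.5
tcp_pos: [0.4682, 0.3826, 0.0349]
eef_rot: [-180.0, 0.0, -98.6]
contact_force: [0.1, 0.1, -0.0]
gripper_width: 0.0505
gripper_force: 11.5
```

Not yet touching; feel for the floor.

>>> {"op": "carry_out", "data": {"targets": [[0,0,0.002,0,0,0],[0,0,0,0,0,0]]}}

```text
time_s: 7.75
tcp_pos: [0.4681, 0.3827, 0.034]
eef_rot: [-180.0, 0.0, -98.6]
contact_force: [-2.6, 0.7, 5.4]
gripper_width: 0.0504
gripper_force: 11.4
```

>>> {"op": "carry_out", "data": {"targets": [[0,0,0.002,0,0,0],[0,0,0,0,0,0]]}}

```text
time_s: 8.0
tcp_pos: [0.468, 0.3828, 0.0337]
eef_rot: [-180.0, 0.0, -98.6]
contact_force: [-6.4, -1.8, 10.7]
gripper_width: 0.0504
gripper_force: 11.6
```

>>> {"op": "carry_out", "data": {"targets": [[0,0,-0.002,0,0,0],[0,0,0,0,0,0],[0,0,0,0,0,0],[0,0,0,0,0,0]], "hand": 0.73}}

```text
time_s: 8.5
tcp_pos: [0.4682, 0.3823, 0.0333]
eef_rot: [180.0, -0.0, -98.7]
contact_force: [-0.1, -0.3, 0.0]
gripper_width: 0.0641
gripper_force: 0.0
```

>>> {"op": "carry_out", "data": {"targets": [[0,0,-0.04,0,0,0],[0,0,-0.08,0,0,0],[0,0,-0.1,0,0,0],[0,0,-0.06,0,0,0],[0,0,0,0,0,0]]}}

```text
time_s: 9.12
tcp_pos: [0.4692, 0.3836, 0.1765]
eef_rot: [-179.8, 0.3, -98.6]
contact_force: [-0.3, 0.7, -1.7]
gripper_width: 0.0639
gripper_force: 0.0
```

Run:
```python
from h import *
plan(.426,-.139,.174,-98.6,n=12)
```

```text
now [0.4692 0.3836 0.1765] [-179.85    0.27  -98.64] n 12
[[0.0872, -0.006, 0.0, -0.0002, 0.0004, -0.0001], [0.0872, -0.006, 0.0001, -0.0002, 0.0004, -0.0001], [0.0872, -0.0059, 0.0001, -0.0002, 0.0004, -0.0001], [0.0872, -0.0059, 0.0001, -0.0002, 0.0004, -0.0001], [0.0872, -0.0059, 0.0002, -0.0002, 0.0004, -0.0001], [0.0872, -0.0059, 0.0002, -0.0002, 0.0004, -0.0001], [0.0872, -0.0059, 0.0002, -0.0002, 0.0004, -0.0001], [0.0872, -0.0059, 0.0003, -0.0002, 0.0004, -0.0001], [0.0872, -0.0059, 0.0003, -0.0002, 0.0004, -0.0001], [0.0872, -0.0059, 0.0003, -0.0002, 0.0004, -0.0001], [0.0872, -0.0059, 0.0004, -0.0002, 0.0004, -0.0001], [0.0872, -0.0059, 0.0004, -0.0002, 0.0004, -0.0001]]
```

>>> {"op": "carry_out", "data": {"targets": [[0.06,-0.004,0,0,0,0],[0.1,-0.007,0,0,0,0],[0.1,-0.007,0,0,0,0],[0.1,-0.007,0,0,0,0],[0.1,-0.007,0,0,0,0]], "hand": 1}}

```text
time_s: 9.75
tcp_pos: [0.4486, 0.1508, 0.1727]
eef_rot: [179.9, -0.1, -98.6]
contact_force: [0.5, -0.9, 0.2]
gripper_width: 0.0875
gripper_force: 0.0
```

>>> {"op": "carry_out", "data": {"targets": [[0.1,-0.007,0,0,0,0],[0.1,-0.007,0,0,0,0],[0.1,-0.007,0,0,0,0],[0.1,-0.007,0,0,0,0],[0.1,-0.007,0,0,0,0]]}}

```text
time_s: 10.38
tcp_pos: [0.4283, -0.0987, 0.1729]
eef_rot: [180.0, -0.0, -98.6]
contact_force: [-0.2, 0.4, 0.0]
gripper_width: 0.0874
gripper_force: 0.0
```

>>> {"op": "carry_out", "data": {"targets": [[0.086,-0.005,0,0,0,0],[0,0,0,0,0,0],[0,0,0,0,0,0]]}}

```text
time_s: 10.75
tcp_pos: [0.4247, -0.1401, 0.1729]
eef_rot: [179.9, -0.0, -98.7]
contact_force: [0.0, -0.5, -0.2]
gripper_width: 0.0877
gripper_force: 0.0
```

>>> {"op": "carry_out", "data": {"targets": [[-0.002,-0.002,0.08,0,0,0],[0,0,0.09,0,0,0],[0,0,0.08,0,0,0],[0,0,0.037,0,0,0],[0,0,0,0,0,0]]}}

```text
time_s: 11.38
tcp_pos: [0.4253, -0.1383, 0.0288]
eef_rot: [179.8, -0.1, -98.6]
contact_force: [-0.7, -0.1, 0.4]
gripper_width: 0.0877
gripper_force: 0.0
```

>>> {"op": "carry_out", "data": {"targets": [[0,0,0,0,0,0],[0,0,0,0,0,0],[0,0,0,0,0,0],[0,0,0,0,0,0],[0,0,0,0,0,0]], "hand": 0, "squeeze": 12}}

```text
time_s: 12.0
tcp_pos: [0.4263, -0.1393, 0.0302]
eef_rot: [-180.0, 0.0, -98.7]
contact_force: [0.2, -0.3, -0.8]
gripper_width: 0.05
gripper_force: 11.3
```

>>> {"op": "carry_out", "data": {"targets": [[0,0,-0.04,0,0,0],[0,0,-0.08,0,0,0],[0,0,-0.08,0,0,0],[0,0,-0.04,0,0,0],[0,0,0,0,0,0]]}}

```text
time_s: 12.62
tcp_pos: [0.4272, -0.1392, 0.1516]
eef_rot: [-179.8, 0.0, -98.7]
contact_force: [0.2, -0.4, -0.9]
gripper_width: 0.05
gripper_force: 11.3
```

Run:
```python
from h import *
plan(.456,.2965,.15,-98.6,n=10)
```

```text
now [ 0.4272 -0.1392  0.1516] [-1.798e+02  5.000e-02 -9.866e+01] n 10
[[-0.087, 0.0074, 0.0004, -0.0003, 0.0001, -0.0001], [-0.087, 0.0074, 0.0004, -0.0003, 0.0001, -0.0001], [-0.087, 0.0074, 0.0004, -0.0003, 0.0001, -0.0001], [-0.087, 0.0074, 0.0003, -0.0003, 0.0001, -0.0001], [-0.087, 0.0074, 0.0003, -0.0003, 0.0001, -0.0001], [-0.087, 0.0074, 0.0003, -0.0003, 0.0001, -0.0001], [-0.087, 0.0074, 0.0003, -0.0003, 0.0001, -0.0001], [-0.087, 0.0074, 0.0003, -0.0003, 0.0001, -0.0001], [-0.087, 0.0074, 0.0003, -0.0003, 0.0001, -0.0001], [-0.087, 0.0073, 0.0003, -0.0003, 0.0001, -0.0001]]
```

>>> {"op": "carry_out", "data": {"targets": [[-0.06,0.005,0,0,0,0],[-0.09,0.008,0,0,0,0],[-0.1,0.008,0,0,0,0],[-0.1,0.008,0,0,0,0],[-0.1,0.008,0,0,0,0]]}}

```text
time_s: 13.25
tcp_pos: [0.4411, 0.0873, 0.149]
eef_rot: [179.9, -0.1, -98.7]
contact_force: [0.3, 0.3, -0.4]
gripper_width: 0.0504
gripper_force: 11.3
```

>>> {"op": "carry_out", "data": {"targets": [[-0.1,0.008,0,0,0,0],[-0.1,0.008,0,0,0,0],[-0.1,0.009,0,0,0,0],[-0.08,0.008,0,0,0,0],[-0.04,0.004,0,0,0,0]]}}

```text
time_s: 13.88
tcp_pos: [0.4546, 0.2978, 0.1485]
eef_rot: [179.9, -0.1, -98.6]
contact_force: [-0.1, -0.0, -1.1]
gripper_width: 0.0503
gripper_force: 11.3
```

>>> {"op": "carry_out", "data": {"targets": [[0,0,0.07,0,0,0],[0,0,0.08,0,0,0],[0,0,0.06,0,0,0],[0,0,0.016,0,0,0],[0,0,0,0,0,0]]}}

```text
time_s: 14.5
tcp_pos: [0.4551, 0.2959, 0.0368]
eef_rot: [180.0, -0.1, -98.7]
contact_force: [-0.0, 0.6, -0.1]
gripper_width: 0.0502
gripper_force: 11.3
```

>>> {"op": "carry_out", "data": {"targets": [[0,0,0.002,0,0,0],[0,0,0,0,0,0]]}}

```text
time_s: 14.75
tcp_pos: [0.4556, 0.2968, 0.0371]
eef_rot: [-179.9, 0.1, -98.7]
contact_force: [-0.2, -0.7, -0.7]
gripper_width: 0.0499
gripper_force: 11.3
```

>>> {"op": "carry_out", "data": {"targets": [[0,0,0.002,0,0,0],[0,0,0,0,0,0]]}}

```text
time_s: 15.0
tcp_pos: [0.4552, 0.2965, 0.0353]
eef_rot: [-180.0, 0.0, -98.7]
contact_force: [0.1, -0.1, -0.1]
gripper_width: 0.0503
gripper_force: 11.3
```

>>> {"op": "carry_out", "data": {"targets": [[0,0,0.002,0,0,0],[0,0,0,0,0,0]]}}

```text
time_s: 15.25
tcp_pos: [0.4551, 0.2965, 0.0341]
eef_rot: [-180.0, 0.0, -98.6]
contact_force: [-1.1, -0.2, 1.0]
gripper_width: 0.0503
gripper_force: 11.4
```

>>> {"op": "carry_out", "data": {"targets": [[0,0,0.001,0,0,0],[0,0,0,0,0,0]]}}

```text
time_s: 15.5
tcp_pos: [0.455, 0.2965, 0.0339]
eef_rot: [180.0, 0.0, -98.6]
contact_force: [-3.2, -0.0, 6.1]
gripper_width: 0.0498
gripper_force: 11.4
```

>>> {"op": "carry_out", "data": {"targets": [[0,0,0,0,0,0],[0,0,0,0,0,0],[0,0,0,0,0,0]], "hand": 0.73}}

```text
time_s: 15.88
tcp_pos: [0.4552, 0.2963, 0.0334]
eef_rot: [180.0, -0.0, -98.7]
contact_force: [0.7, -0.4, 1.7]
gripper_width: 0.0638
gripper_force: 0.0
```

>>> {"op": "carry_out", "data": {"targets": [[0,0,-0.04,0,0,0],[0,0,-0.08,0,0,0],[0,0,-0.1,0,0,0],[0,0,-0.06,0,0,0],[0,0,0,0,0,0]]}}

```text
time_s: 16.5
tcp_pos: [0.4562, 0.2975, 0.1763]
eef_rot: [-179.8, 0.3, -98.6]
contact_force: [0.2, -1.0, -0.7]
gripper_width: 0.064
gripper_force: 0.0
```

Run:
```python
from h import *
plan(.4427,.1451,.174,-80,n=5)
```

```text
now [0.4562 0.2975 0.1763] [-179.83    0.25  -98.64] n 5
[[0.0611, -0.0038, 0.0007, -0.0007, 0.0008, -0.0621], [0.0612, 0.0002, 0.0007, -0.0007, 0.0008, -0.0621], [0.0611, 0.0041, 0.0008, -0.0007, 0.0008, -0.0621], [0.0607, 0.0081, 0.0008, -0.0007, 0.0008, -0.0621], [0.06, 0.012, 0.0009, -0.0007, 0.0008, -0.0621]]
```

>>> {"op": "carry_out", "data": {"targets": [[0.061,-0.004,0,0,0,-0.062],[0.061,0,0,0,0,-0.062],[0.061,0.004,0,0,0,-0.062],[0.061,0.008,0,0,0,-0.062],[0.06,0.012,0,0,0,-0.062]], "hand": 1}}

```text
time_s: 17.12
tcp_pos: [0.4412, 0.1427, 0.1726]
eef_rot: [179.9, -0.0, -79.9]
contact_force: [1.3, -0.5, 0.5]
gripper_width: 0.0874
gripper_force: 0.0
```

>>> {"op": "carry_out", "data": {"targets": [[0,0,0.05,0,0,0],[0,0,0,0,0,0],[0,0,0,0,0,0]]}}

```text
time_s: 17.5
tcp_pos: [0.442, 0.1442, 0.1487]
eef_rot: [180.0, -0.0, -80.0]
contact_force: [-0.2, -0.3, 0.6]
gripper_width: 0.0876
gripper_force: 0.0
```

Run:
```python
from h import *
import cv2
plan(.4427,.1451,.049,-80,n=5)
cv2.imwrite("pics/w2.png",cv2.hconcat([cv2.resize(r.capture(n)[:,:,::-1],(400,300)) for n in("wrist","side")]))
```

```text
now [0.442  0.1442 0.1487] [ 1.7998e+02 -3.0000e-02 -8.0030e+01] n 5
[[-0.0003, -0.0003, 0.0399, 0.0001, -0.0001, -0.0001], [-0.0003, -0.0003, 0.0399, 0.0001, -0.0001, -0.0001], [-0.0003, -0.0003, 0.0399, 0.0001, -0.0001, -0.0001], [-0.0003, -0.0003, 0.0399, 0.0001, -0.0001, -0.0001], [-0.0003, -0.0003, 0.0399, 0.0001, -0.0001, -0.0001]]
```

View pics/w2.png

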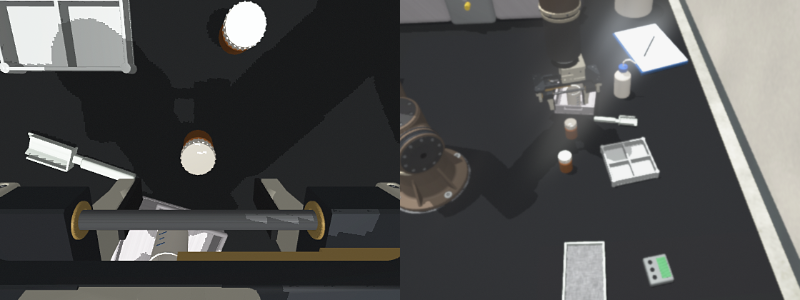

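The wrist view shows the left jar's cap at (198,157) in the panel and the right jar at (244,25). I'll check the cap's position from this view.

Run:
```python
from h import *
c=r.camera_info("wrist")
for X in([.4427,.1451,.064],[.4228,.0067,.064]):print(proj(c,X)/1.4)
print(onz(c,(198*1.4,157*1.4),.064),onz(c,(244*1.4,25*1.4),.064))
```

```text
[198.80054851 158.36326456]
[245.67954331  24.20445215]
[0.44385555 0.14366849 0.064     ] [0.42418615 0.00761283 0.064     ]
```

>>> {"op": "carry_out", "data": {"targets": [[0,-0.002,0.07,0,0,0],[0,0,0.07,0,0,0],[0,0,0.04,0,0,0],[0,0,0.02,0,0,0],[0,0,0,0,0,0]]}}

```text
time_s: 18.23
tcp_pos: [0.4429, 0.1443, 0.0485]
eef_rot: [180.0, -0.0, -80.0]
contact_force: [-0.0, -0.6, 0.1]
gripper_width: 0.0876
gripper_force: 0.0
```

>>> {"op": "carry_out", "data": {"targets": [[0,0,0,0,0,0],[0,0,0,0,0,0],[0,0,0,0,0,0],[0,0,0,0,0,0],[0,0,0,0,0,0]], "hand": 0, "squeeze": 25}}

```text
time_s: 18.85
tcp_pos: [0.4429, 0.1442, 0.0487]
eef_rot: [-180.0, 0.0, -80.1]
contact_force: [-0.8, -0.1, -0.2]
gripper_width: 0.0433
gripper_force: 0.0
```

>>> {"op": "carry_out", "data": {"targets": [[0,0,-0.03,0,0,0],[0,0,-0.06,0,0,0],[0,0,-0.07,0,0,0],[0,0,-0.04,0,0,0],[0,0,0,0,0,0]]}}

```text
time_s: 19.48
tcp_pos: [0.4435, 0.1447, 0.1497]
eef_rot: [-179.9, 0.1, -80.1]
contact_force: [-1.1, -0.8, -1.9]
gripper_width: 0.0383
gripper_force: 25.0
```

Run:
```python
from h import *
c=np.array([.6201,.0068]);R=Ro.from_euler("z",10,degrees=True).as_matrix()[:2,:2]
A=c+R@[-.035,.035];B=c+R@[-.035,-.035];print(A,B)
plan(*A,.149,-80,n=5)
```

```text
[0.57955404 0.03519059] [ 0.59170941 -0.03374596]
now [0.4435 0.1447 0.1497] [-1.7985e+02  9.0000e-02 -8.0050e+01] n 5
[[0.0525, -0.0461, 0.0003, -0.0005, 0.0003, -0.0002], [0.0525, -0.046, 0.0003, -0.0005, 0.0003, -0.0002], [0.0526, -0.046, 0.0003, -0.0005, 0.0003, -0.0002], [0.0526, -0.046, 0.0003, -0.0005, 0.0003, -0.0002], [0.0526, -0.046, 0.0003, -0.0005, 0.0003, -0.0002]]
```

The fingers hadn't fully closed before the lift began, so I'm checking the hold.

Run:
```python
from h import *
import cv2
cv2.imwrite("pics/w3.png",cv2.hconcat([r.capture("wrist")[120:420,80:480,::-1],cv2.resize(r.capture("side")[80:230,180:380,::-1],(400,300))]))
```

```text
(no output)
```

View pics/w3.png

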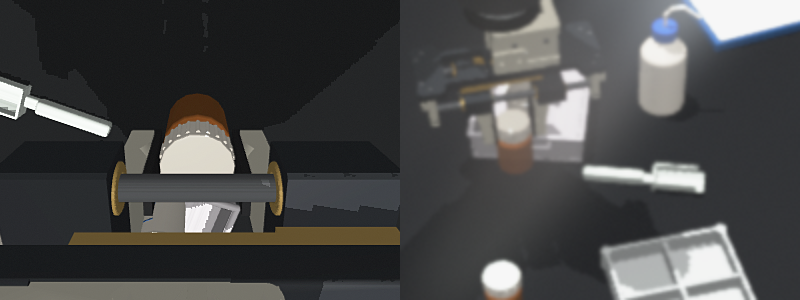

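The jar is held upright by its cap, with the cap top at side-view pixel (237,140). I'll estimate its height in the grip.

Run:
```python
from h import *
S=r.camera_info("side");p=r.get_state()["tcp_pos"];print(p)
for z in(.15,.155,.16,.165,.17):print(z,proj(S,[p[0],p[1],z]),proj(S,[p[0],p[1],z-.064]))
plan(.5796,.0352,.149,-80,n=5)
```

```text
[0.44231437 0.14388314 0.14780589]
0.15 [235.7012986  144.31852944] [237.67078233 165.11801305]
0.155 [235.54022246 142.61742345] [237.52282487 163.55545189]
0.16 [235.37804867 140.90472526] [237.37390129 161.98268763]
0.165 [235.21476596 139.18031597] [237.22400209 160.39962   ]
0.17 [235.05036292 137.44407505] [237.07311766 158.80614743]
now [0.4423 0.1439 0.1478] [179.95  -0.   -80.07] n 5
[[0.0523, -0.0466, -0.0005, 0.0002, -0.0, -0.0002], [0.0523, -0.0466, -0.0005, 0.0002, -0.0, -0.0002], [0.0523, -0.0466, -0.0005, 0.0002, -0.0, -0.0002], [0.0523, -0.0466, -0.0005, 0.0002, -0.0, -0.0002], [0.0523, -0.0465, -0.0005, 0.0002, -0.0, -0.0002]]
```

>>> {"op": "carry_out", "data": {"targets": [[0.052,-0.046,0,0,0,0],[0.053,-0.046,0,0,0,0],[0.053,-0.046,0,0,0,0],[0.053,-0.046,0,0,0,0],[0.052,-0.046,0,0,0,0]]}}

```text
time_s: 20.2
tcp_pos: [0.5789, 0.0334, 0.1465]
eef_rot: [179.8, -0.0, -80.1]
contact_force: [0.2, 0.4, -1.7]
gripper_width: 0.0379
gripper_force: 25.0
```

>>> {"op": "carry_out", "data": {"targets": [[0,0,0.05,0,0,0],[0,0,0.06,0,0,0],[0,0,0.04,0,0,0],[0,0,0,0,0,0],[0,0,0,0,0,0]]}}

```text
time_s: 20.82
tcp_pos: [0.5789, 0.0345, 0.0735]
eef_rot: [180.0, -0.0, -80.0]
contact_force: [0.2, -0.7, -1.6]
gripper_width: 0.0387
gripper_force: 25.0
```

>>> {"op": "carry_out", "data": {"targets": [[0,0,0.022,0,0,0],[0,0,0.01,0,0,0],[0,0,0,0,0,0]]}}

```text
time_s: 21.2
tcp_pos: [0.5789, 0.0345, 0.0576]
eef_rot: [-180.0, -0.0, -80.0]
contact_force: [-0.2, -0.3, -1.8]
gripper_width: 0.0383
gripper_force: 25.0
```

>>> {"op": "carry_out", "data": {"targets": [[0,0,0.004,0,0,0],[0,0,0,0,0,0]]}}

```text
time_s: 21.45
tcp_pos: [0.5791, 0.0346, 0.0573]
eef_rot: [-179.9, -0.0, -80.0]
contact_force: [-5.0, 0.7, 13.6]
gripper_width: 0.0383
gripper_force: 25.0
```

>>> {"op": "carry_out", "data": {"targets": [[0,0,0.002,0,0,0],[0,0,0,0,0,0]]}}

```text
time_s: 21.7
tcp_pos: [0.5791, 0.0346, 0.0573]
eef_rot: [-179.9, -0.0, -80.0]
contact_force: [-9.0, 1.2, 23.6]
gripper_width: 0.038
gripper_force: 25.0
```

>>> {"op": "carry_out", "data": {"targets": [[0,0,0.001,0,0,0],[0,0,0,0,0,0]]}}

```text
time_s: 21.95
tcp_pos: [0.5792, 0.0346, 0.0573]
eef_rot: [-179.9, -0.0, -80.0]
contact_force: [-9.9, 1.7, 27.0]
gripper_width: 0.0381
gripper_force: 25.0
```

>>> {"op": "carry_out", "data": {"targets": [[0,0,-0.006,0,0,0],[0,0,0,0,0,0]]}}

```text
time_s: 22.2
tcp_pos: [0.5791, 0.0346, 0.0574]
eef_rot: [-179.9, 0.0, -80.1]
contact_force: [-1.9, 1.4, 6.6]
gripper_width: 0.0385
gripper_force: 25.0
```

>>> {"op": "carry_out", "data": {"targets": [[0,0,0,0,0,0],[0,0,0,0,0,0],[0,0,0,0,0,0]], "hand": 0.75}}

```text
time_s: 22.58
tcp_pos: [0.5788, 0.0344, 0.0568]
eef_rot: [180.0, -0.0, -80.1]
contact_force: [0.1, 0.9, -0.7]
gripper_width: 0.0618
gripper_force: 0.0
```

>>> {"op": "carry_out", "data": {"targets": [[0,0,-0.04,0,0,0],[0,0,-0.08,0,0,0],[0,0,-0.08,0,0,0],[0,0,-0.03,0,0,0],[0,0,0,0,0,0]]}}

```text
time_s: 23.2
tcp_pos: [0.5792, 0.0347, 0.1727]
eef_rot: [-179.9, 0.0, -80.1]
contact_force: [0.4, -0.4, -0.6]
gripper_width: 0.0656
gripper_force: 0.0
```

Run:
```python
from h import *
plan(.4235,.0070,.173,-80,n=5)
```

```text
now [0.5792 0.0347 0.1727] [-1.799e+02  3.000e-02 -8.006e+01] n 5
[[0.0002, 0.0633, -0.0002, -0.0003, 0.0001, -0.0002], [0.0001, 0.0633, -0.0002, -0.0003, 0.0001, -0.0002], [0.0001, 0.0633, -0.0002, -0.0003, 0.0001, -0.0002], [0.0001, 0.0633, -0.0001, -0.0003, 0.0001, -0.0002], [0.0001, 0.0633, -0.0001, -0.0003, 0.0001, -0.0002]]
```

>>> {"op": "carry_out", "data": {"targets": [[0,0.063,0,0,0,0],[0,0.064,0,0,0,0],[0,0.063,0,0,0,0],[0,0.063,0,0,0,0],[0,0.063,0,0,0,0]]}}

```text
time_s: 23.82
tcp_pos: [0.4213, 0.0066, 0.1703]
eef_rot: [179.8, -0.0, -80.1]
contact_force: [0.4, -0.3, -0.2]
gripper_width: 0.0656
gripper_force: 0.0
```

>>> {"op": "carry_out", "data": {"targets": [[0,0,0.04,0,0,0],[0,0,0.08,0,0,0],[0,0,0.08,0,0,0],[0,0,0.046,0,0,0],[0,0,0,0,0,0]]}}

```text
time_s: 24.45
tcp_pos: [0.4209, 0.0061, 0.0467]
eef_rot: [179.6, -0.1, -80.1]
contact_force: [0.0, -0.5, 0.9]
gripper_width: 0.0659
gripper_force: 0.0
```

>>> {"op": "carry_out", "data": {"targets": [[0,0,0,0,0,0],[0,0,0,0,0,0],[0,0,0,0,0,0],[0,0,0,0,0,0],[0,0,0,0,0,0]], "hand": 0, "squeeze": 25}}

```text
time_s: 25.08
tcp_pos: [0.4235, 0.0073, 0.0496]
eef_rot: [-180.0, 0.0, -80.0]
contact_force: [-2.1, -0.2, 7.0]
gripper_width: 0.0384
gripper_force: 24.9
```

>>> {"op": "carry_out", "data": {"targets": [[0,0,0,0,0,0],[0,0,0,0,0,0]]}}

```text
time_s: 25.32
tcp_pos: [0.4235, 0.0073, 0.0496]
eef_rot: [-180.0, 0.0, -80.0]
contact_force: [-1.8, -0.4, 7.9]
gripper_width: 0.0385
gripper_force: 24.9
```

>>> {"op": "carry_out", "data": {"targets": [[0,0,-0.03,0,0,0],[0,0,-0.06,0,0,0],[0,0,-0.07,0,0,0],[0,0,-0.04,0,0,0],[0,0,0,0,0,0]]}}

```text
time_s: 25.95
tcp_pos: [0.4241, 0.0076, 0.1504]
eef_rot: [-179.8, 0.1, -80.1]
contact_force: [0.3, 0.5, -1.3]
gripper_width: 0.0386
gripper_force: 24.9
```

Run:
```python
from h import *
plan(.5917,-.0337,.149,-80,n=5)
```

```text
now [0.4241 0.0076 0.1504] [-1.798e+02  6.000e-02 -8.005e+01] n 5
[[0.0279, -0.0632, 0.0008, -0.0007, 0.0002, -0.0002], [0.0279, -0.0632, 0.0007, -0.0007, 0.0002, -0.0002], [0.0279, -0.0632, 0.0007, -0.0007, 0.0002, -0.0002], [0.0279, -0.0632, 0.0006, -0.0007, 0.0002, -0.0002], [0.0279, -0.0632, 0.0006, -0.0007, 0.0002, -0.0002]]
```

>>> {"op": "carry_out", "data": {"targets": [[0.028,-0.063,0,0,0,0],[0.028,-0.063,0,0,0,0],[0.028,-0.064,0,0,0,0],[0.028,-0.064,0,0,0,0],[0.028,-0.063,0,0,0,0]]}}

```text
time_s: 26.58
tcp_pos: [0.5918, -0.0348, 0.1473]
eef_rot: [179.9, 0.0, -80.1]
contact_force: [-0.2, -0.0, 0.1]
gripper_width: 0.0386
gripper_force: 24.9
```

>>> {"op": "carry_out", "data": {"targets": [[0,0,0.05,0,0,0],[0,0,0.06,0,0,0],[0,0,0.04,0,0,0],[0,0,0.02,0,0,0],[0,0,0,0,0,0]]}}

```text
time_s: 27.2
tcp_pos: [0.5908, -0.0345, 0.063]
eef_rot: [179.9, -0.0, -80.1]
contact_force: [-0.6, 0.2, -1.0]
gripper_width: 0.0386
gripper_force: 24.9
```

>>> {"op": "carry_out", "data": {"targets": [[0,0,0.008,0,0,0],[0,0,0,0,0,0],[0,0,0,0,0,0]]}}

```text
time_s: 27.58
tcp_pos: [0.5917, -0.0343, 0.0606]
eef_rot: [-179.9, 0.0, -80.1]
contact_force: [0.1, -0.3, -0.5]
gripper_width: 0.0384
gripper_force: 24.9
```

>>> {"op": "carry_out", "data": {"targets": [[0,0,0.008,0,0,0],[0,0,0,0,0,0]]}}

```text
time_s: 27.82
tcp_pos: [0.5912, -0.0344, 0.0558]
eef_rot: [180.0, 0.0, -80.1]
contact_force: [0.0, -0.5, -1.2]
gripper_width: 0.0386
gripper_force: 24.9
```

>>> {"op": "carry_out", "data": {"targets": [[0,0,0.003,0,0,0],[0,0,0,0,0,0]]}}

```text
time_s: 28.08
tcp_pos: [0.5914, -0.0344, 0.0544]
eef_rot: [180.0, 0.0, -80.1]
contact_force: [0.3, 0.3, -0.4]
gripper_width: 0.038
gripper_force: 24.9
```

>>> {"op": "carry_out", "data": {"targets": [[0,0,0.001,0,0,0],[0,0,0,0,0,0]]}}

```text
time_s: 28.32
tcp_pos: [0.5914, -0.0344, 0.054]
eef_rot: [180.0, -0.0, -80.1]
contact_force: [0.5, 0.6, 0.0]
gripper_width: 0.0387
gripper_force: 24.9
```

>>> {"op": "carry_out", "data": {"targets": [[0,0,0.001,0,0,0],[0,0,0,0,0,0]]}}

```text
time_s: 28.58
tcp_pos: [0.5915, -0.0344, 0.0537]
eef_rot: [-180.0, -0.0, -80.1]
contact_force: [-0.4, -0.8, 1.5]
gripper_width: 0.0385
gripper_force: 24.9
```

>>> {"op": "carry_out", "data": {"targets": [[0,0,0.001,0,0,0],[0,0,0,0,0,0]]}}

```text
time_s: 28.82
tcp_pos: [0.5915, -0.0344, 0.0536]
eef_rot: [-180.0, -0.0, -80.0]
contact_force: [-2.2, 1.0, 5.2]
gripper_width: 0.0386
gripper_force: 25.0
```

>>> {"op": "carry_out", "data": {"targets": [[0,0,0,0,0,0],[0,0,0,0,0,0],[0,0,0,0,0,0]], "hand": 0.75}}

```text
time_s: 29.2
tcp_pos: [0.5914, -0.0343, 0.0529]
eef_rot: [180.0, 0.0, -80.1]
contact_force: [-0.5, 0.0, -0.6]
gripper_width: 0.0622
gripper_force: 0.0
```

>>> {"op": "carry_out", "data": {"targets": [[0,0,-0.04,0,0,0],[0,0,-0.08,0,0,0],[0,0,-0.08,0,0,0],[0,0,-0.04,0,0,0],[0,0,0,0,0,0]]}}

```text
time_s: 29.82
tcp_pos: [0.5924, -0.0342, 0.1749]
eef_rot: [-179.8, 0.0, -80.0]
contact_force: [-0.2, 0.7, -1.7]
gripper_width: 0.0658
gripper_force: 0.0
```

Run:
```python
from h import *
plan(.583,.199,.174,-11.6,n=10)
```

```text
now [ 0.5924 -0.0342  0.1749] [-1.7979e+02  1.0000e-02 -8.0050e+01] n 10
[[-0.0463, -0.0062, 0.0002, -0.0003, -0.0002, -0.1141], [-0.0452, -0.0117, 0.0002, -0.0003, -0.0002, -0.1141], [-0.0435, -0.017, 0.0002, -0.0003, -0.0002, -0.1141], [-0.0411, -0.022, 0.0002, -0.0003, -0.0002, -0.1141], [-0.0382, -0.0268, 0.0002, -0.0003, -0.0002, -0.1141], [-0.0348, -0.0311, 0.0002, -0.0003, -0.0002, -0.1141], [-0.0308, -0.0351, 0.0002, -0.0003, -0.0002, -0.1141], [-0.0264, -0.0385, 0.0002, -0.0003, -0.0002, -0.1141], [-0.0216, -0.0414, 0.0002, -0.0003, -0.0002, -0.1141], [-0.0165, -0.0436, 0.0002, -0.0003, -0.0002, -0.1141]]
```

>>> {"op": "carry_out", "data": {"targets": [[-0.046,-0.006,0,0,0,-0.114],[-0.045,-0.012,0,0,0,-0.114],[-0.043,-0.017,0,0,0,-0.114],[-0.041,-0.022,0,0,0,-0.114],[-0.038,-0.027,0,0,0,-0.114]], "hand": 0.57}}

```text
time_s: 30.45
tcp_pos: [0.5864, 0.0823, 0.1716]
eef_rot: [179.9, 0.1, -45.6]
contact_force: [-0.3, -0.3, -0.6]
gripper_width: 0.0501
gripper_force: 0.0
```

>>> {"op": "carry_out", "data": {"targets": [[-0.035,-0.031,0,0,0,-0.114],[-0.031,-0.035,0,0,0,-0.114],[-0.026,-0.039,0,0,0,-0.114],[-0.022,-0.041,0,0,0,-0.114],[-0.017,-0.044,0,0,0,-0.114]]}}

```text
time_s: 31.08
tcp_pos: [0.5815, 0.1991, 0.1715]
eef_rot: [179.9, 0.1, -11.4]
contact_force: [0.6, 0.1, -0.2]
gripper_width: 0.05
gripper_force: 0.0
```

>>> {"op": "carry_out", "data": {"targets": [[0,0,0,0,0,0],[0,0,0,0,0,0]]}}

```text
time_s: 31.32
tcp_pos: [0.5817, 0.1982, 0.172]
eef_rot: [179.9, 0.1, -11.7]
contact_force: [-0.4, -0.7, 0.7]
gripper_width: 0.0501
gripper_force: 0.0
```

Run:
```python
from h import *
import cv2
plan(.583,.199,.011,-11.6,n=5)
c=r.camera_info("wrist");im=np.ascontiguousarray(r.capture("wrist")[:,:,::-1]);sd=r.capture("side")[:,:,::-1]
for X in([.5252,.2107,.014],[.6699,.1809,.014]):
    print(proj(c,X))
cv2.imwrite("pics/w4.png",cv2.hconcat([im[:300,100:500],cv2.resize(sd,(400,300))]))
```

```text
now [0.5817 0.1982 0.172 ] [ 1.7993e+02  7.0000e-02 -1.1740e+01] n 5
[[0.0005, -0.0005, 0.0644, 0.0002, 0.0002, -0.0005], [0.0005, -0.0005, 0.0644, 0.0002, 0.0002, -0.0005], [0.0005, -0.0005, 0.0644, 0.0002, 0.0002, -0.0005], [0.0005, -0.0004, 0.0644, 0.0002, 0.0002, -0.0005], [0.0005, -0.0004, 0.0644, 0.0002, 0.0002, -0.0005]]
[274.95306736 248.98984132]
[274.26213935 103.70396192]
```

View pics/w4.png

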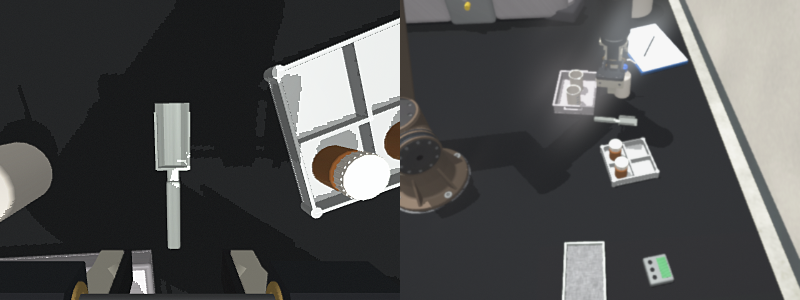

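The wrist view shows the scoop's handle end at (174,248) and tip at (172,103), both as predicted and centred between the fingers. The jars and beakers stand upright in their places.

>>> {"op": "carry_out", "data": {"targets": [[0.002,-0.001,0.07,0,0,0],[0,0,0.09,0,0,0],[0,0,0.08,0,0,0],[0,0,0.05,0,0,0],[0,0,0.02,0,0,0]]}}

```text
time_s: 32.05
tcp_pos: [0.5825, 0.1977, 0.0165]
eef_rot: [179.9, 0.1, -11.7]
contact_force: [-0.4, -0.7, 0.1]
gripper_width: 0.0503
gripper_force: 0.0
```

>>> {"op": "carry_out", "data": {"targets": [[0,0,0,0,0,0],[0,0,0,0,0,0]]}}

```text
time_s: 32.3
tcp_pos: [0.584, 0.1993, 0.0193]
eef_rot: [-179.9, -0.1, -11.7]
contact_force: [0.6, 0.4, 1.5]
gripper_width: 0.0497
gripper_force: 0.0
```

>>> {"op": "carry_out", "data": {"targets": [[0,0,0.008,0,0,0],[0,0,0.007,0,0,0],[0,0,0,0,0,0],[0,0,0,0,0,0]]}}

```text
time_s: 32.8
tcp_pos: [0.5833, 0.199, 0.0106]
eef_rot: [-180.0, -0.0, -11.6]
contact_force: [-0.2, 0.3, -0.1]
gripper_width: 0.0499
gripper_force: 0.0
```

>>> {"op": "carry_out", "data": {"targets": [[0,0,0,0,0,0],[0,0,0,0,0,0],[0,0,0,0,0,0],[0,0,0,0,0,0],[0,0,0,0,0,0]], "hand": 0, "squeeze": 30}}

```text
time_s: 33.42
tcp_pos: [0.5833, 0.199, 0.0106]
eef_rot: [-180.0, -0.0, -11.7]
contact_force: [0.3, 0.9, 0.7]
gripper_width: 0.014
gripper_force: 30.0
```

>>> {"op": "carry_out", "data": {"targets": [[0,0,0,0,0,0],[0,0,0,0,0,0]]}}

```text
time_s: 33.67
tcp_pos: [0.5833, 0.199, 0.0106]
eef_rot: [-180.0, -0.0, -11.7]
contact_force: [-0.3, 1.5, -0.6]
gripper_width: 0.0133
gripper_force: 30.0
```

>>> {"op": "carry_out", "data": {"targets": [[0,0,-0.03,0,0,0],[0,0,-0.06,0,0,0],[0,0,-0.08,0,0,0],[0,0,-0.06,0,0,0],[0,0,-0.03,0,0,0]]}}

```text
time_s: 34.3
tcp_pos: [0.5839, 0.1993, 0.1434]
eef_rot: [-179.9, -0.1, -11.6]
contact_force: [-0.5, 0.3, -1.2]
gripper_width: 0.0138
gripper_force: 30.0
```

Run:
```python
from h import *
plan(.461,-.347,.14,-92.8,n=15)
```

```text
now [0.5839 0.1993 0.1434] [-1.7987e+02 -1.4000e-01 -1.1640e+01] n 15
[[-0.0013, 0.0747, 0.0003, -0.0002, -0.0, 0.0902], [0.0057, 0.0744, 0.0003, -0.0002, -0.0, 0.0902], [0.0127, 0.0736, 0.0003, -0.0002, -0.0, 0.0902], [0.0196, 0.0721, 0.0003, -0.0002, -0.0, 0.0902], [0.0263, 0.0699, 0.0003, -0.0002, -0.0, 0.0902], [0.0328, 0.0671, 0.0004, -0.0002, -0.0, 0.0902], [0.0389, 0.0637, 0.0004, -0.0002, -0.0, 0.0902], [0.0448, 0.0598, 0.0004, -0.0002, -0.0, 0.0902], [0.0502, 0.0553, 0.0004, -0.0002, -0.0, 0.0902], [0.0552, 0.0503, 0.0004, -0.0002, -0.0, 0.0902], [0.0597, 0.0449, 0.0004, -0.0002, -0.0, 0.0902], [0.0636, 0.039, 0.0004, -0.0002, -0.0, 0.0902], [0.067, 0.0329, 0.0004, -0.0002, -0.0, 0.0902], [0.0698, 0.0264, 0.0004, -0.0002, -0.0, 0.0902], [0.072, 0.0197, 0.0004, -0.0002, -0.0, 0.0902]]
```

>>> {"op": "carry_out", "data": {"targets": [[-0.001,0.075,0,0,0,0.09],[0.006,0.074,0,0,0,0.09],[0.013,0.074,0,0,0,0.09],[0.02,0.072,0,0,0,0.09],[0.026,0.07,0,0,0,0.09]]}}

```text
time_s: 34.92
tcp_pos: [0.5419, 0.0152, 0.1403]
eef_rot: [180.0, 0.0, -38.8]
contact_force: [0.9, -0.0, -0.9]
gripper_width: 0.0135
gripper_force: 30.0
```

>>> {"op": "carry_out", "data": {"targets": [[0.033,0.067,0,0,0,0.09],[0.039,0.064,0,0,0,0.09],[0.045,0.06,0,0,0,0.09],[0.05,0.055,0,0,0,0.09],[0.055,0.05,0,0,0,0.09]]}}

```text
time_s: 35.55
tcp_pos: [0.5013, -0.1668, 0.1404]
eef_rot: [180.0, 0.0, -65.8]
contact_force: [1.3, 0.3, -0.5]
gripper_width: 0.0134
gripper_force: 30.0
```

>>> {"op": "carry_out", "data": {"targets": [[0.06,0.045,0,0,0,0.09],[0.064,0.039,0,0,0,0.09],[0.067,0.033,0,0,0,0.09],[0.07,0.026,0,0,0,0.09],[0.072,0.02,0,0,0,0.09]]}}

```text
time_s: 36.17
tcp_pos: [0.4608, -0.3492, 0.1402]
eef_rot: [179.9, 0.0, -92.8]
contact_force: [-0.0, -0.5, -1.1]
gripper_width: 0.0139
gripper_force: 30.0
```

>>> {"op": "carry_out", "data": {"targets": [[0,0,0.05,0,0,0],[0,0,0.05,0,0,0],[0,0,0,0,0,0],[0,0,0,0,0,0]]}}

```text
time_s: 36.67
tcp_pos: [0.462, -0.3484, 0.0913]
eef_rot: [-180.0, -0.0, -92.6]
contact_force: [0.5, 1.2, -0.5]
gripper_width: 0.0135
gripper_force: 30.0
```

Run:
```python
from h import *
import cv2
plan(.461,-.347,.0176,-92.8,n=5)
c=r.camera_info("wrist");print([proj(c,[x,y,.018]).round(0).tolist() for x,y in((.517,-.264),(.508,-.4667),(.4053,-.46),(.4112,-.2578))])
im=np.ascontiguousarray(r.capture("wrist")[:,:,::-1]);sd=r.capture("side")[:,:,::-1]
cv2.imwrite("pics/w5.png",cv2.hconcat([im[:300,100:500],cv2.resize(sd[220:420,160:427],(400,300))]))
```

```text
now [ 0.462  -0.3484  0.0913] [-1.7999e+02 -2.0000e-02 -9.2630e+01] n 5
[[-0.0005, 0.0004, 0.0295, -0.0, -0.0001, 0.0006], [-0.0005, 0.0004, 0.0295, -0.0, -0.0001, 0.0006], [-0.0005, 0.0004, 0.0295, -0.0, -0.0001, 0.0006], [-0.0005, 0.0004, 0.0295, -0.0, -0.0001, 0.0006], [-0.0005, 0.0004, 0.0295, -0.0, -0.0001, 0.0006]]
[[219.0, 322.0], [200.0, 58.0], [359.0, 61.0], [344.0, 324.0]]
```

View pics/w5.png

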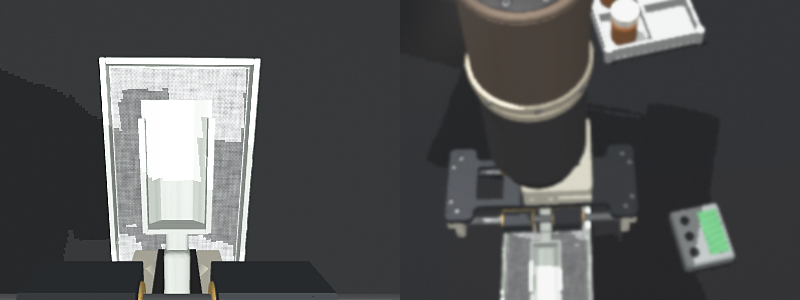

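The scoop hangs level, trough up, centred in the tray (tip at about (175,100), far tray edge at row 60). Now I'll lower it.

>>> {"op": "carry_out", "data": {"targets": [[-0.002,0.002,0.05,0,0,0],[0,0,0.05,0,0,0],[0,0,0.03,0,0,0],[0,0,0.008,0,0,0],[0,0,0,0,0,0]]}}

```text
time_s: 37.4
tcp_pos: [0.4611, -0.3474, 0.022]
eef_rot: [-180.0, -0.0, -92.6]
contact_force: [0.3, -0.0, 0.0]
gripper_width: 0.0139
gripper_force: 30.0
```

>>> {"op": "carry_out", "data": {"targets": [[0,0,0.003,0,0,0],[0,0,0,0,0,0]]}}

```text
time_s: 37.65
tcp_pos: [0.4609, -0.3473, 0.0205]
eef_rot: [-180.0, -0.0, -92.7]
contact_force: [0.4, 0.4, -0.3]
gripper_width: 0.0138
gripper_force: 30.0
```

>>> {"op": "carry_out", "data": {"targets": [[0,0,0.002,0,0,0],[0,0,0,0,0,0]]}}

```text
time_s: 37.9
tcp_pos: [0.4607, -0.3472, 0.0191]
eef_rot: [-180.0, -0.0, -92.7]
contact_force: [-0.7, -0.1, -0.1]
gripper_width: 0.0135
gripper_force: 30.0
```

>>> {"op": "carry_out", "data": {"targets": [[0,0,0.002,0,0,0],[0,0,0,0,0,0]]}}

```text
time_s: 38.15
tcp_pos: [0.4606, -0.3472, 0.018]
eef_rot: [180.0, 0.0, -92.7]
contact_force: [-0.0, -0.5, -1.2]
gripper_width: 0.0136
gripper_force: 30.0
```

>>> {"op": "carry_out", "data": {"targets": [[0,0,0.001,0,0,0],[0,0,0,0,0,0]]}}

```text
time_s: 38.4
tcp_pos: [0.4607, -0.3472, 0.0176]
eef_rot: [180.0, -0.0, -92.7]
contact_force: [-0.1, 0.8, 0.4]
gripper_width: 0.0137
gripper_force: 30.0
```

>>> {"op": "carry_out", "data": {"targets": [[0,0,0.001,0,0,0],[0,0,0,0,0,0]]}}

```text
time_s: 38.65
tcp_pos: [0.4607, -0.3472, 0.0176]
eef_rot: [-180.0, -0.0, -92.6]
contact_force: [-1.3, 2.0, 5.6]
gripper_width: 0.0133
gripper_force: 30.0
```

>>> {"op": "carry_out", "data": {"targets": [[0,0,0,0,0,0],[0,0,0,0,0,0],[0,0,0,0,0,0]], "hand": 0.36}}

```text
time_s: 39.02
tcp_pos: [0.4607, -0.3472, 0.017]
eef_rot: [180.0, 0.0, -92.7]
contact_force: [0.0, 0.2, 0.2]
gripper_width: 0.0309
gripper_force: 0.0
```

>>> {"op": "carry_out", "data": {"targets": [[0,0,-0.03,0,0,0],[0,0,-0.08,0,0,0],[0,0,-0.1,0,0,0],[0,0,-0.1,0,0,0],[0,0,-0.05,0,0,0]]}}

```text
time_s: 39.65
tcp_pos: [0.4616, -0.3478, 0.2016]
eef_rot: [-179.7, -0.1, -92.6]
contact_force: [0.4, 0.9, -1.2]
gripper_width: 0.0318
gripper_force: 0.0
```

>>> {"op": "carry_out", "data": {"targets": [[-0.08,0,-0.01,0,0,0],[-0.1,0,0,0,0,0],[-0.1,0,0,0,0,0],[-0.05,0,0,0,0,0],[0,0,0,0,0,0]]}}

```text
time_s: 40.28
tcp_pos: [0.4685, -0.181, 0.2035]
eef_rot: [-179.9, 0.0, -92.5]
contact_force: [0.2, -0.5, 0.3]
gripper_width: 0.0317
gripper_force: 0.0
```

Run:
```python
from h import *
import cv2
cv2.imwrite("pics/w6.png",cv2.hconcat([cv2.resize(r.capture(n)[:,:,::-1],(400,300)) for n in("top","side")]))
```

```text
(no output)
```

View pics/w6.png

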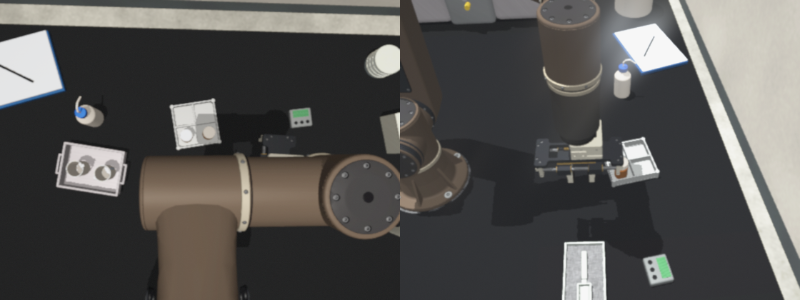

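The final views show both beakers upright in the tub (80–105,170), both jars in separate rack bays (185–208,133), and the scoop lengthwise in the tray (585,275). The bottle and timer have not moved.

```bash
python3 -c "
from plant import r
print(r.close_job())"
```

```text
the job is handed in; nothing more can be done
None
```

The job is handed in at about 40 s: both beakers stand in the tub, both jars in separate rack bays, the scoop lies trough up and lengthwise in the tray, and the wash bottle and timer were not touched; no verdict was returned.

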